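Flip the parts box lid over its spine to the other bay

TASK

The two-bay parts box has a single hinged lid, left ajar over the bay with the pulley wheel in it. With the fingertips, push the lid up and right over its middle spine and gently press it down until it lies fully flat on the other bay, so that the pulley wheel's bay stands open. Do not take the lid between the fingers; lift nothing, and leave the box, the pulley wheel and the other things on the counter where they are.

Things in the scene. Friction and masses are not known exactly. Their poses are not given: they have to be found in the camera images.
- partsbox: Low clear-plastic box with grey floor and rims, 150 mm along its own x, 210 mm along its own y, 45 mm tall, 1.2 kg, standing loose on the counter. Origin: centre of its underside; z up. A wall under the spine (own x axis, through the centre) parts it into two equal open bays, at +y and at -y. The pulley wheel lies in the +y bay; the -y bay holds a few low nuts.
- spine (a point): Middle of the steel spine rod (radius 3 mm) on which the lid turns: on the box's centre line, 48 mm above the counter. The spine runs along the box's own x axis. Lid: flat rigid leaf, white frame and tab with a clear window, 90 g, 4 mm thick, 146 mm along the spine, reaching 107 mm from the spine; the spine lies in its middle plane. Flat, its faces are at 46 and 50 mm above the counter.
- lid (a joint): Angle of the lid about the spine, rad: 0 = flat over the +y bay, 1.57 = upright, 3.14 (stop) = flat over the -y bay. It starts ajar, between 0.35 and 0.75. The hinge is stiff: the lid stays where it is left and must be pushed all the way (1 to 1.5 N at its outer edge).
- lid_tab (a point): Middle of the outer edge of the lid's finger tab, 124 mm from the spine, in the lid's middle plane. Axes: x along the spine, y outward from the spine, z square to the lid (up when it is flat over the +y bay). The tab is 50 mm wide, 4 mm thick, projects 17 mm beyond the lid's outer edge and, when flat, overhangs the box wall by 19 mm.
- pulley: Aluminium pulley wheel, 54 mm across, 18 mm high, loose, lying flat in the +y bay. Origin: centre of its underside.
- pliers: Steel slip-joint pliers, about 175 mm long, 11 mm thick, lying by the far (+x) end of the box. Origin: under the pivot; jaws along own +x.
- switch: Black plastic press-button switch housing, 36 x 56 x 28 mm, lying by the near (-x) end of the box. Origin: centre of its underside.
- bowl_cover: White plastic ceiling-fan bowl cover, a dome 140 mm across, 51 mm high, dome up, left on the counter. Origin: centre of its underside.
- screwdriver: Screwdriver with black handle, 170 mm long, lying on the counter at the right. Origin: under its middle.
- jar: Closed clear jar, 60 mm across, 75 mm tall, standing at the right. Origin: centre of its underside.
- coupling: White plastic pipe coupling, a ring 48 mm across, 40 mm tall, standing at the left. Origin: centre of its underside.

How it is judged (in metres and radians):
On the way, in this order (a step that is already met when the one before it is completed fails the run):
1. the lid is pushed past upright (value of joint lid above 1.75 rad).
2. the lid lies flat on the other bay (value of joint lid above 3.06 rad), for 0.2 s.
At the end, for the whole second after the job is handed in: The lid lies at rest flat on the -y bay (joint above 3.06 rad), the box stands level within 0.05 rad and within 40 mm of its start, the pulley wheel within 50 mm and the other things within 30 mm of theirs (value of joint lid above 3.06 rad and velocity of joint lid below 0.1 rad/s and distance of partsbox from where it was at the start of the episode below 0.04 m and angle between partsbox's own z axis and vertical below 0.05 rad and distance of each of pliers, bowl_cover, switch, screwdriver, jar, coupling from where it was at the start of the episode below 0.03 m and distance of pulley from where it was at the start of the episode below 0.05 m); the robot touches nothing.
It fails at once if the box is shoved more than 40 mm, lifted or tipped (distance of partsbox from where it was at the start of the episode above 0.04 m or height (world z) of partsbox above 0.01 m or angle between partsbox's own z axis and vertical above 0.12 rad).
It fails at once if the lid is pinched: taken between the fingers (contact force between the fingers and partsbox above 0.5 N and x of the grasp point in the frame of lid_tab between -0.075 and 0.075 m and y of the grasp point in the frame of lid_tab between -0.124 and 0.002 m and z of the grasp point in the frame of lid_tab between -0.006 and 0.006 m).
It fails at once if the lid or box is pressed harder than 40 N (contact force between the fingers and partsbox above 40 N).
It fails at once if the pulley wheel is lifted or moved more than 50 mm (height (world z) of pulley above 0.025 m or distance of pulley from where it was at the start of the episode above 0.05 m).
It fails at once if another thing is lifted or moved more than 30 mm (distance of any of pliers, bowl_cover, switch, screwdriver, jar, coupling from where it was at the start of the episode above 0.03 m).
It also fails if it takes over 40 s, if anything falls off the work surface, if the arm or the gripper's body presses on something with over 40 N, if the wrist force passes 120 N, or if a joint passes its speed limit or range.

ROBOT

A 6-joint arm with a two-finger parallel gripper is mounted at the origin on the work surface. World frame = base frame: x ahead of the robot, y to its left, z up, the work surface at z = 0. Lengths are in mm, angles in rad, forces in N, time in s.
With the tool pointing down it reaches from about 350 to 975 mm from the base axis. Payload 7.1 kg.
Tool frame: the origin (TCP) lies at the very end of the fingers, on their centre line; the grasp point (between the pads) lies 19 mm behind it; z points along the fingers, y is the direction in which the jaws open and shut (so a half turn about z gives the same grasp; the last joint's range is limited). The gripper opens to 88 mm and grips with 3 to 60 N. Pads are 20 mm wide; open, the fingers measure 115 mm over their backs; the gripper's body (75 mm by 178 mm) begins 61 mm behind the grasp point.
Start: joints at [-1.244, 0.423, 1.63, -0, 1.089, -0.019], TCP at [211.86, -587.98, 222.675] pointing down, gripper open.
Joint ranges: [-3, 3], [-0.9, 2.11], [0.09, 2.58], [-1.31, 4.45], [0.11, 2.69], [-2.54, 2.54]. Speed limits (rad/s): [2.39, 2.39, 3.01, 3.14, 3.14, 3.14].

INTERFACE

Orientations are given as a rotation vector (axis times angle).
In Python, from workcell import readout, imaging, close_job gives the robot as it stands.
- The arm moves only by the tool carry_out, never from a script. Its argument "rows" is a list of rows, each a list of 3 entries, a list of its own where there are three numbers: the shift along the tool's x, y, z in m, then the turn, a rotation vector about the tool's x, y, z in rad, then the closure, from 0 (fully open) to 1 (shut). In form: [[[dx, dy, dz], [wx, wy, wz], hand], ...]. A call has 1 to 12 rows; each row shifts and turns the commanded pose from where the row before left it, along the tool's axes as they then stand; what a row does not reach is not made up. A row lasts 1/12 s, in which the tool goes at most 41.7 mm and 7.16 degrees, less where a joint would pass 70% of its speed; a pose out of reach is approached as far as the arm can. A call with a gripper value outside its range is refused whole. The fingers move at their own pace and stop on an object; the grip force is fixed at half the most. Time passes only in rows, so rows that do not move let the fingers close. It gives the time, the measured TCP pose, the force and the opening at its end, in the units of the state.
- readout.get_obs(): the state, without advancing time (a new reading comes with each control period).
- imaging.get_image(name): name is "side" or "top" or "wrist"; returns the picture (384x512x3 uint8, red, green, blue); there is no depth.
- imaging.camera_params(name): a dict with "fx", "fy", "cx", "cy" (pixels), "rvec" (rotation vector, rad) and "tvec" (3), from world to camera coordinates, as OpenCV has them; the wrist camera has in their place "T_tool_cam" (4x4, takes a point from camera to tool coordinates, whose origin is the TCP and whose axes are the flange's). Camera axes: x right, y down, z forward; pixel columns grow to the right and rows downward; lengths in mm; the calibration is good to about 2 mm. A picture is of the moment at which its call begins: read the wrist's pose just before it. camera_params takes no time and is no camera call.
- close_job(): hands the job in, once; it reports no verdict.
The state is a dict: "t": time; "qpos": joint angles; "qvel": joint speeds; "joint_torque": joint torques, N m; "ee_pos": TCP position; "orientation": TCP orientation; "ft_force": force on the tool from outside, world axes, zero at the start; "moment": the same for the moment, N m; "width": finger opening in mm.
Only numpy, scipy, OpenCV 4.12 (cv2) and the standard library are available. Lean on these libraries where they do the work, as an engineer would, in place of code of your own. Each camera call takes 0.05 s, during which the arm holds its last target.

## Working session

There is one attempt and no reset: what is moved stays moved. The work goes in short steps, Python scripts to look and compute and a tool call to move; the robot and the scene stay as the last step left them, time stands still between calls to the robot, and variables do not carry over. Pictures are saved under pics/ and viewed, and the job is handed in when it is done.

Besides the shell and the picture viewer there is one more tool, called after ">>>" by a JSON object that holds its "fn" and its "kwargs". carry_out: Moves the arm, as the interface text tells. Its arguments: {"type":"object","properties":{"rows":{"type":"array","items":{"type":"array"}}},"required":["rows"]}

```bash
mkdir -p pics
python3 - <<'E'
from workcell import readout, imaging
import cv2
o=readout.get_obs(); print(o)
for n in ["side","top","wrist"]:
    cv2.imwrite(f"pics/{n}0.png",imaging.get_image(n)[:,:,::-1]); print(n,imaging.camera_params(n))
E
```

```text
{'t': 0.0, 'qpos': array([-1.24402477e+00,  4.23810087e-01,  1.63069377e+00, -3.52970100e-05,
        1.08859982e+00, -1.90141449e-02]), 'qvel': array([ 0.00082135, -0.00088415,  0.0009156 ,  0.00224774, -0.0003167 ,
       -0.00099744]), 'joint_torque': array([ 7.23287740e-04, -5.44619107e+01, -2.73664266e+01,  6.41440088e-02,
        2.26467935e-02, -1.49561338e-04]), 'ee_pos': array([ 211.66222006, -587.47373394,  221.91942148]), 'orientation': array([-3.09328471e+00, -5.40226245e-01,  4.12119784e-04]), 'ft_force': array([-0.01529104, -0.88420349, -0.06571372]), 'moment': array([ 0.04435991, -0.05721083, -0.01477761]), 'width': 87.56808577634997}
side {'fx': 488.2909488649873, 'fy': 488.2909488649873, 'cx': 255.83304815923108, 'cy': 198.1565923088706, 'rvec': array([ 1.0506562 , -2.43498058,  1.00786662]), 'tvec': array([ 394.08486246,  337.72441284, 1085.33607716])}
top {'fx': 498.45284139484096, 'fy': 498.45284139484096, 'cx': 259.05361400213457, 'cy': 191.38373249735068, 'rvec': array([ 2.19566249, -2.13451653,  0.1022961 ]), 'tvec': array([-1.45717437e+00,  5.32143495e+02,  1.61079377e+03])}
wrist {'fx': 308.7888051356183, 'fy': 308.7888051356183, 'cx': 255.49023044238368, 'cy': 187.46851100703356, 'T_tool_cam': array([[ 1.15685284e-03, -9.66623986e-01, -2.56196666e-01,
         7.01915521e+01],
       [ 9.99999292e-01,  1.18955878e-03,  2.73070375e-05,
         5.61912848e-01],
       [ 2.78365355e-04, -2.56196516e-01,  9.66624678e-01,
        -1.61643667e+02],
       [ 0.00000000e+00,  0.00000000e+00,  0.00000000e+00,
         1.00000000e+00]])}
```

View pics/side0.png

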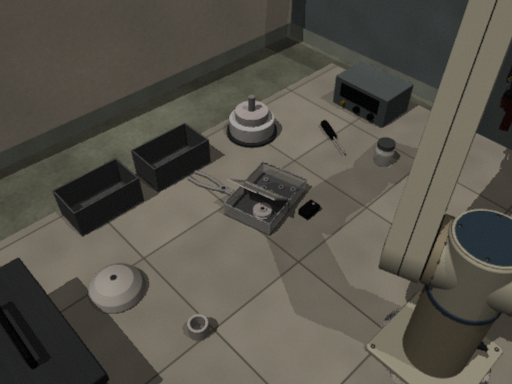

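View pics/top0.png

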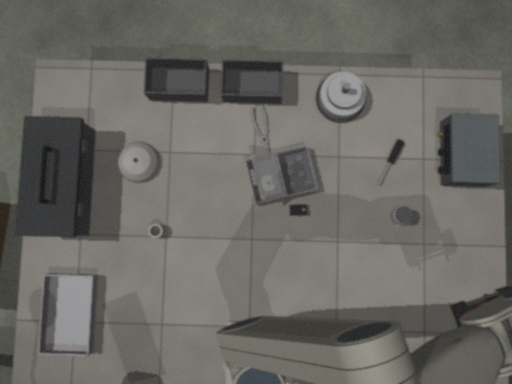

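View pics/wrist0.png

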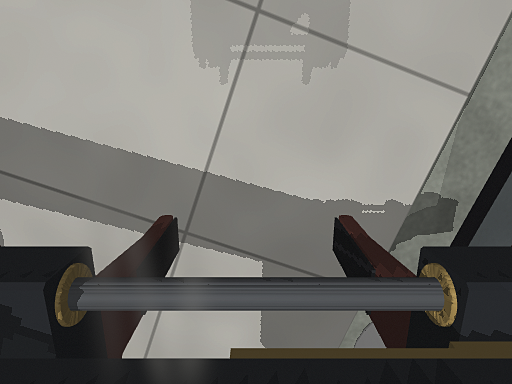

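The side view shows the box near (265,197), with the pulley at (262,211). In the top view the box is near (284,174), with the pulley in its left (+y) bay. I'll enlarge both.

Run:
```python
import cv2
a=cv2.imread("pics/top0.png")[95:225,230:335]; cv2.imwrite("pics/top0c.png",cv2.resize(a,None,fx=4.5,fy=4.5,interpolation=cv2.INTER_CUBIC))
a=cv2.imread("pics/side0.png")[155:240,180:325]; cv2.imwrite("pics/side0c.png",cv2.resize(a,None,fx=5,fy=5,interpolation=cv2.INTER_CUBIC))
```

```text
(no output)
```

View pics/top0c.png

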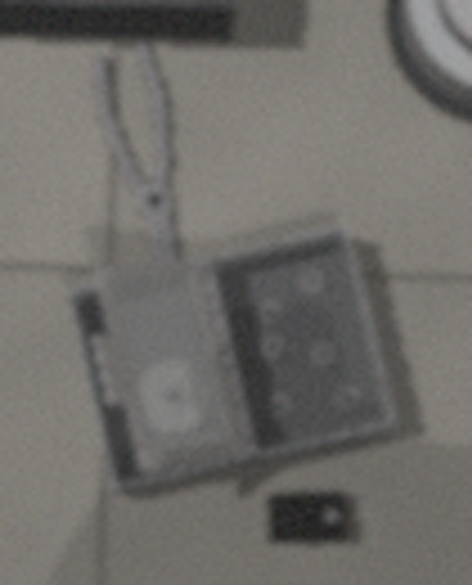

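View pics/side0c.png

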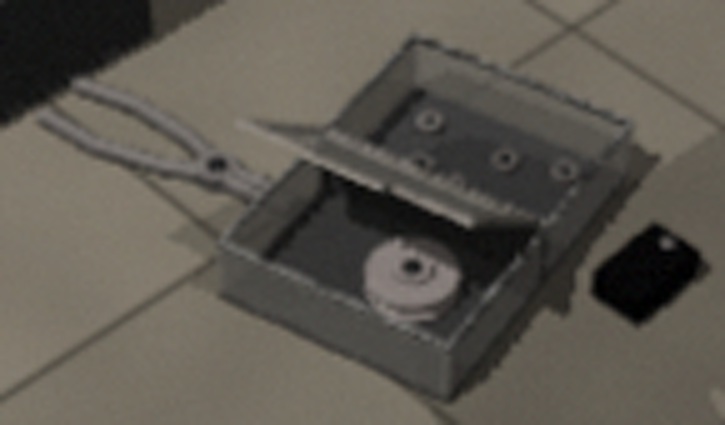

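```bash
cat > h.py <<'E'
import numpy as np, cv2
from workcell import imaging
def ray(n,p):
    c=imaging.camera_params(n); R=cv2.Rodrigues(c["rvec"])[0]
    o=-R.T@c["tvec"]; d=R.T@np.array([(p[0]-c["cx"])/c["fx"],(p[1]-c["cy"])/c["fy"],1]); return o,d/np.linalg.norm(d)
def onz(n,p,z):
    o,d=ray(n,p); return o+d*(z-o[2])/d[2]
def tri(p,q,a="top",b="side"):
    o1,d1=ray(a,p);o2,d2=ray(b,q)
    s=np.linalg.lstsq(np.c_[d1,-d2],o2-o1,rcond=None)[0]
    A=o1+s[0]*d1;B=o2+s[1]*d2; return (A+B)/2,np.linalg.norm(A-B)
T=lambda u,v:(230+(u-2)/4.5,95+(v-2)/4.5)
S=lambda u,v:(180+(u-2)/5,155+(v-2)/5)
E
python3 - <<'E'
from h import *
np.set_printoptions(precision=1,suppress=True)
t=[onz("top",T(*p),45) for p in [(78,293),(345,237),(395,425),(122,487)]]
s=[onz("side",S(*p),45) for p in [(222,242),(412,38),(632,128),(447,347)]]
for n,c in(("top",t),("side",s)):
    print(n,np.array(c),np.mean(c,0),[np.linalg.norm(c[i]-c[i-3]) for i in range(4)])
print(tri(T(103,370),S(385,188)))
print("pulley",onz("top",T(172,395),18),onz("side",S(412,266),18))
for p in [(240,122),(385,188),(480,222)]:
    print([onz("side",S(*p),z) for z in (70,90,110)])
E
```

```text
top [[ 633.3   56.2   45. ]
 [ 679.9 -137.    45. ]
 [ 543.2 -175.7   45. ]
 [ 492.8   20.1   45. ]] [587.3 -59.1  45. ] [np.float64(198.72799477227468), np.float64(142.08177988862832), np.float64(202.15398681142216), np.float64(145.0814510733821)]
side [[ 631.6   66.8   45. ]
 [ 683.5 -128.3   45. ]
 [ 539.  -165.8   45. ]
 [ 490.9   30.9   45. ]] [586.2 -49.1  45. ] [np.float64(201.8387568755344), np.float64(149.32269571489957), np.float64(202.51217086661032), np.float64(145.1514478658944)]
(array([559.3,  27.2, 114.1]), np.float64(23.22064205347768))
pulley [563.8 -14.4  18. ] [565.  -14.9  18. ]
[array([677.2,  12.6,  70. ]), array([660.3,  26.2,  90. ]), array([643.4,  39.8, 110. ])]
[array([582.3, -10.3,  70. ]), array([567.4,   3.8,  90. ]), array([552.5,  17.9, 110. ])]
[array([527.8, -29.6,  70. ]), array([514.1, -15.1,  90. ]), array([500.4,  -0.6, 110. ])]
```

```bash
cat >> h.py <<'E'
C=np.array([587,-54.,0]);yaw=.25
def box(p,C=None,yaw_=None):
    C=globals()["C"] if C is None else C; y=yaw if yaw_ is None else yaw_
    return C+np.array([np.cos(y)*p[0]-np.sin(y)*p[1],np.sin(y)*p[0]+np.cos(y)*p[1],p[2]])
def lid(x,r,th,h=0): return box((x,r*np.cos(th)-h*np.sin(th),48+r*np.sin(th)+h*np.cos(th)))
def proj(n,P):
    c=imaging.camera_params(n);K=np.array([[c["fx"],0,c["cx"]],[0,c["fy"],c["cy"]],[0,0,1]])
    return cv2.projectPoints(np.array([P],float),c["rvec"],c["tvec"],K,None)[0].ravel()
E
python3 - <<'E'
from h import *
for n,src,f,off in(("top","top0",4.5,(230,95)),("side","side0c",5,(180,155))):
    im=cv2.imread(f"pics/{n}0c.png")
    for th,col in((.5,(0,255,0)),(.72,(0,0,255))):
        pts=[(73,0),(73,107),(25,107),(25,124),(-25,124),(-25,107),(-73,107),(-73,0)]
        P=[((proj(n,lid(x,r,th))-off)*f+2).astype(int) for x,r in pts]
        cv2.polylines(im,[np.array(P)],True,col,1)
    P=[((proj(n,box((x,y,45)))-off)*f+2).astype(int) for x,y in((75,105),(75,-105),(-75,-105),(-75,105))]
    cv2.polylines(im,[np.array(P)],True,(255,255,0),1)
    cv2.imwrite(f"pics/{n}0o.png",im)
E
```

```text
(no output)
```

View pics/top0o.png

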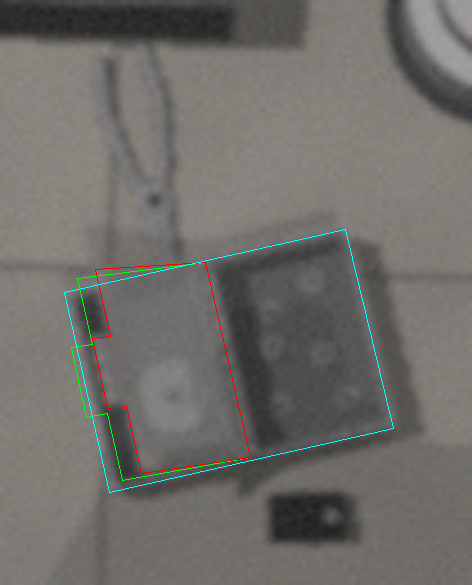

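View pics/side0o.png

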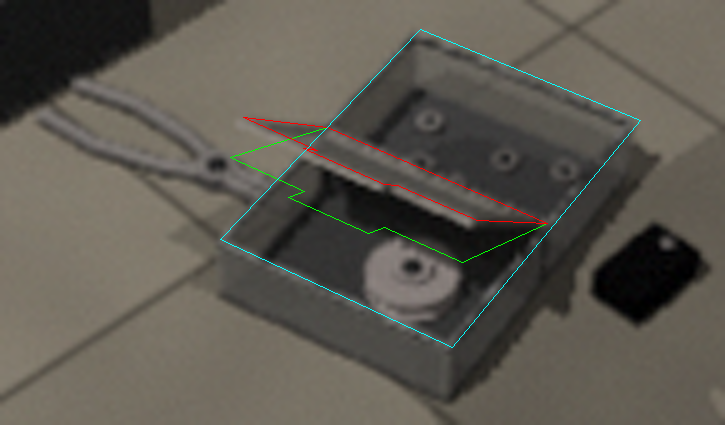

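The model overlays match both views with the box at about (585,-55), yaw about 0.25 and lid at about 0.72 rad. I'll shut the fingers, align the tool with the box axes, and travel at height to the +y side of the tab.

>>> {"fn": "carry_out", "kwargs": {"rows": [[[0,0,0],[0,0,0.096],1],[[0.0224,-0.0256,0],[0,0,0],1],[[0.0224,-0.0256,0],[0,0,0],1],[[0.0224,-0.0256,0],[0,0,0],1],[[0.0224,-0.0256,0],[0,0,0],1],[[0.0224,-0.0256,0],[0,0,0],1],[[0.0224,-0.0256,0],[0,0,0],1],[[0.0224,-0.0256,0],[0,0,0],1],[[0.0224,-0.0256,0],[0,0,0],1],[[0.0224,-0.0256,0],[0,0,0],1],[[0.0224,-0.0256,0],[0,0,0],1],[[0.0224,-0.0256,0],[0,0,0],1]]}}

```text
t: 1.15
ee_pos: [381.3, -252.6, 222.7]
orientation: [-3.117, -0.391, 0.0]
ft_force: [0.5, 0.3, -0.0]
width: 11.2
```

>>> {"fn": "carry_out", "kwargs": {"rows": [[[0.0224,-0.0256,0],[0,0,0],1],[[0.0224,-0.0256,0],[0,0,0],1],[[0.0224,-0.0256,0],[0,0,0],1],[[0.0224,-0.0256,0],[0,0,0],1],[[0.0224,-0.0256,0],[0,0,0],1],[[0.0224,-0.0256,0],[0,0,0],1],[[0.0224,-0.0256,0],[0,0,0],1],[[0.0224,-0.0256,0],[0,0,0],1],[[0.0224,-0.0256,0],[0,0,0],1],[[0.0224,-0.0256,0],[0,0,0],1],[[0.0224,-0.0256,0],[0,0,0],1],[[0,0,0],[0,0,0],1]]}}

```text
t: 2.15
ee_pos: [552.5, 84.0, 222.7]
orientation: [-3.115, -0.397, -0.004]
ft_force: [-0.7, -0.7, 0.2]
width: 0.1
```

Run:
```python
from h import *
from workcell import readout
np.set_printoptions(precision=3,suppress=True)
o=readout.get_obs(); print(o["t"],o["ee_pos"],cv2.Rodrigues(o["orientation"])[0],o["ft_force"],o["width"])
for n in("wrist","top","side"): cv2.imwrite(f"pics/{n}1.png",imaging.get_image(n)[:,:,::-1])
```

```text
2.15 [552.538  83.973 222.739] [[ 0.968  0.251  0.002]
 [ 0.25  -0.968  0.001]
 [ 0.002 -0.001 -1.   ]] [-0.656 -0.745  0.211] 0.1442176953647871
```

View pics/wrist1.png

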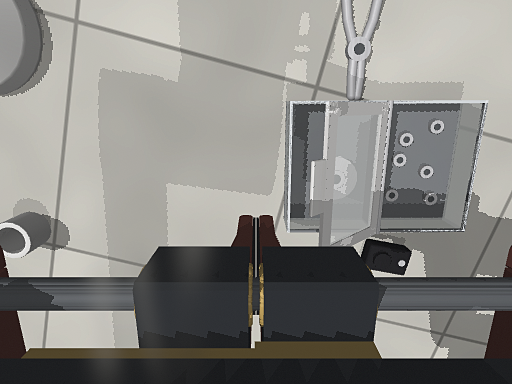

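View pics/side1.png

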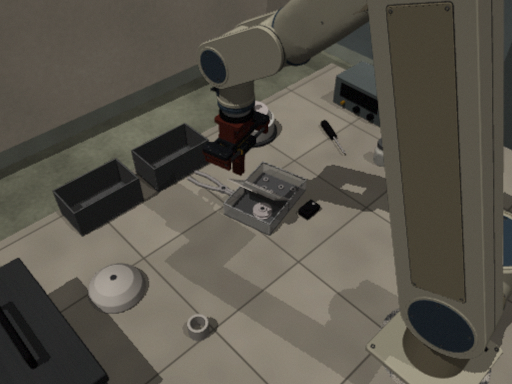

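The wrist view is square to the box, with the tab at (319,181), rim corners at about (290,101), (487,101), (465,231) and (288,230), and the spine near (385,170). I'll cross-check the model with these.

```bash
cat >> h.py <<'E'
def wray(p,o):
    c=imaging.camera_params("wrist");T=c["T_tool_cam"];R=cv2.Rodrigues(np.array(o["orientation"]))[0]
    d=np.array([(p[0]-c["cx"])/c["fx"],(p[1]-c["cy"])/c["fy"],1])
    return R@T[:3,3]+o["ee_pos"],R@T[:3,:3]@d
def wonz(p,z,o):
    a,d=wray(p,o); return a+d*(z-a[2])/d[2]
E
python3 - <<'E'
from h import *
from workcell import readout
np.set_printoptions(precision=1,suppress=True)
o=readout.get_obs()
c=[wonz(p,45,o) for p in((290,101),(487,101),(465,231),(288,230))];print(np.array(c),np.mean(c,0),[np.linalg.norm(c[i]-c[i-3]) for i in range(4)])
d=c[0]-c[1];e=c[3]-c[2];print(np.arctan2(-d[0],d[1]),np.arctan2(-e[0],e[1]))
for z in(110,120,130): print(z,wonz((311,181),z,o))
print("model tab",lid(0,124,.72))
E
```

```text
[[ 631.1   62.3   45. ]
 [ 683.  -139.2   45. ]
 [ 540.6 -178.5   45. ]
 [ 489.8   24.    45. ]] [586.1 -57.8  45. ] [np.float64(208.07025433528608), np.float64(147.6715393929435), np.float64(208.77829292918122), np.float64(146.4190696894127)]
0.2519985961408726 0.24604951926973714
110 [565.8  30.9 110. ]
120 [567.7  33.3 120. ]
130 [569.6  35.6 130. ]
model tab [563.9  36.3 129.8]
```

>>> {"fn": "carry_out", "kwargs": {"rows": [[[0,0,0.02],[0,0,0],1],[[0,0,0.025],[0,0,0],1],[[0,0,0.025],[0,0,0],1],[[0,0,0.025],[0,0,0],1],[[0,0,0.015],[0,0,0],1],[[0,0.008,0],[0,0,0],1],[[0,0.008,0],[0,0,0],1],[[0,0.006,0],[0,0,0],1],[[0,0.004,0],[0,0,0],1],[[0,0,0],[0,0,0],1]]}}

```text
t: 3.13
ee_pos: [557.7, 53.1, 114.0]
orientation: [3.117, 0.389, 0.004]
ft_force: [-0.3, -0.3, 0.1]
width: 0.3
```

Run:
```python
from h import *
from workcell import readout
o=readout.get_obs(); print(o["ee_pos"],o["ft_force"])
for n in("wrist","side"): cv2.imwrite(f"pics/{n}2.png",imaging.get_image(n)[:,:,::-1])
a=cv2.imread("pics/side2.png")[100:240,180:340]; cv2.imwrite("pics/side2c.png",cv2.resize(a,None,fx=4,fy=4))
```

```text
[557.67306976  53.05600966 114.03634705] [-0.2898344  -0.3310052   0.05598672]
```

View pics/wrist2.png

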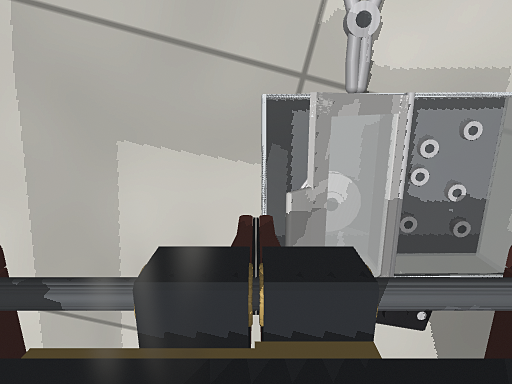

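View pics/side2c.png

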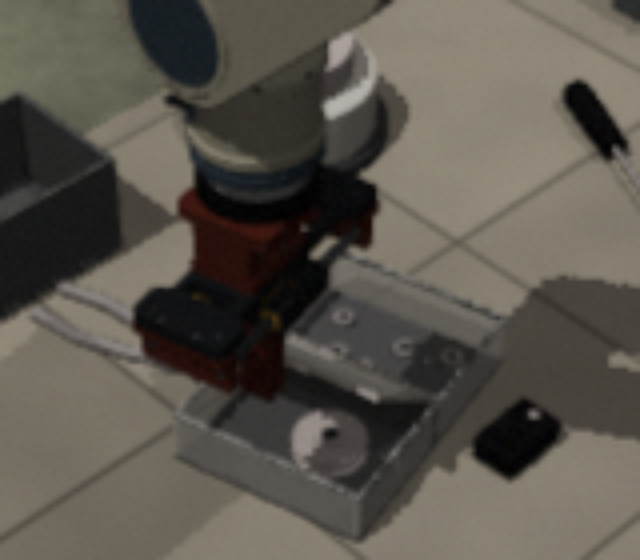

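```bash
sed -i 's/^C=np.array.*/C=np.array([586,-57.5,0]);yaw=.25/' h.py
python3 - <<'E'
from h import *
f=lambda P:(proj("side",P)-(180,100))*4
for th in(.65,.72,.78): print([f(lid(x,124,th)).round() for x in(-25,25)])
print(f([557.7,53.1,114]))
E
```

```text
[array([307., 377.]), array([242., 348.])]
[array([311., 364.]), array([247., 336.])]
[array([315., 354.]), array([251., 325.])]
[261.41740814 386.3882532 ]
```

The model puts the tab behind the finger in this view; the bright patch at (368,395) is the lid's frame corner. The fingertip is about 8 mm from the tab edge and 15 mm below it. I'll push towards -y.

>>> {"fn": "carry_out", "kwargs": {"rows": [[[0,0.005,0],[0,0,0],1],[[0,0.005,0],[0,0,0],1],[[0,0.005,0],[0,0,0],1],[[0,0.005,0],[0,0,0],1],[[0,0.005,0],[0,0,0],1],[[0,0.005,0],[0,0,0],1]]}}

```text
t: 3.73
ee_pos: [564.2, 27.0, 113.7]
orientation: [-3.114, -0.391, -0.001]
ft_force: [-2.9, 11.1, 8.8]
width: 0.4
```

Run:
```python
from h import *
from workcell import readout
o=readout.get_obs(); print(o["ee_pos"],o["ft_force"])
for n in("wrist","side"): cv2.imwrite(f"pics/{n}3.png",imaging.get_image(n)[:,:,::-1])
a=cv2.imread("pics/side3.png")[100:240,180:340]; cv2.imwrite("pics/side3c.png",cv2.resize(a,None,fx=4,fy=4))
```

```text
[564.2306632   27.00020917 113.66527473] [-2.88799878 11.06799071  8.81359867]
```

View pics/wrist3.png

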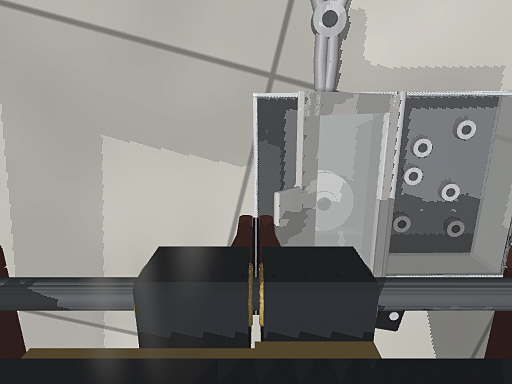

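View pics/side3c.png

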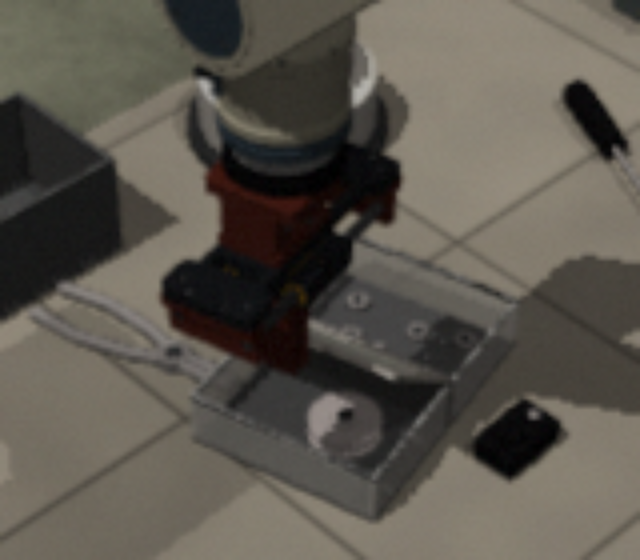

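The lid jammed: the edge caught on the finger face, with about 11 N sideways and 9 N vertical, and the box slid some mm. I'll back off at once and push from beneath the tab instead.

>>> {"fn": "carry_out", "kwargs": {"rows": [[[0,-0.005,0],[0,0,0],1],[[0,-0.01,0],[0,0,0],1],[[0,-0.012,0],[0,0,0],1],[[0,-0.012,0],[0,0,0],1],[[0,-0.012,0],[0,0,0],1],[[0,0,0],[0,0,0],1]]}}

```text
t: 4.33
ee_pos: [550.5, 77.1, 112.5]
orientation: [-3.116, -0.395, 0.001]
ft_force: [-0.4, 0.4, -0.4]
width: 0.4
```

Run:
```python
from h import *
from workcell import readout
o=readout.get_obs(); print(o["ee_pos"],o["ft_force"])
for n in("wrist","side","top"): cv2.imwrite(f"pics/{n}4.png",imaging.get_image(n)[:,:,::-1])
a=cv2.imread("pics/side4.png")[155:240,180:325]; cv2.imwrite("pics/side4c.png",cv2.resize(a,None,fx=5,fy=5,interpolation=cv2.INTER_CUBIC))
```

```text
[550.47643975  77.06489835 112.54820113] [-0.43945744  0.44534141 -0.35286337]
```

View pics/wrist4.png

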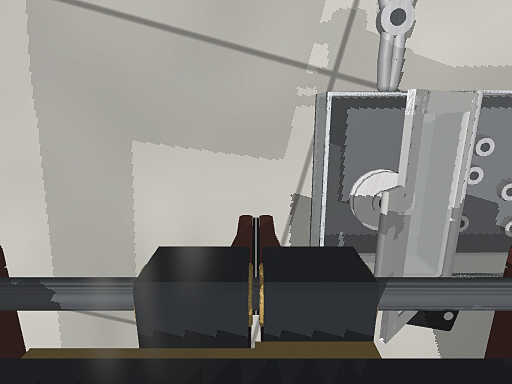

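View pics/side4c.png

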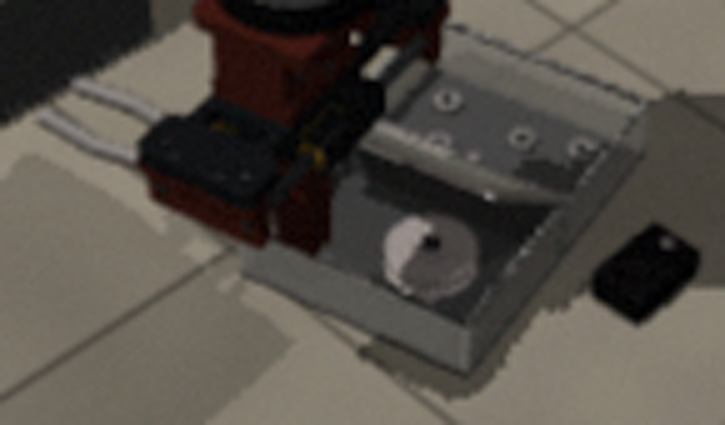

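```bash
python3 - <<'E'
from h import *
from workcell import readout
np.set_printoptions(precision=1,suppress=True)
o=readout.get_obs()
f=lambda u,v,z:onz("side",S(u,v),z)
print("pulley d",f(432,243,18)-f(412,266,18))
print("bottom corner d",f(468,372,0)-f(445,400,0), "far corner", f(644,102,45)-f(632,128,45))
print("wrist rim left edge", wonz((328,95),45,o), wonz((325,215),45,o), "tab edge",[wonz((383,200),z,o) for z in(130,140,150,160)])
print("model orig left edge",box((75,105,45)),box((0,105,45)))
a,d=wray((383,200),o)
E
python3 -c "
import cv2
a=cv2.imread('pics/wrist4.png')[80:350,300:512];cv2.imwrite('pics/w4c.png',cv2.resize(a,None,fx=2.2,fy=2.2))
a=cv2.imread('pics/top4.png')[95:225,230:335];cv2.imwrite('pics/top4c.png',cv2.resize(a,None,fx=4.5,fy=4.5,interpolation=2))"
```

```text
pulley d [  5.3 -20.8   0. ]
bottom corner d [  5.8 -23.3   0. ] far corner [ 10.3 -21.6  -0. ]
wrist rim left edge [639.4  43.9  45. ] [552.6  18.4  45. ] tab edge [array([591.9,  20.6, 130. ]), array([593.8,  25.6, 140. ]), array([595.7,  30.5, 150. ]), array([597.6,  35.5, 160. ])]
model orig left edge [632.7  62.8  45. ] [560.   44.2  45. ]
```

View pics/w4c.png

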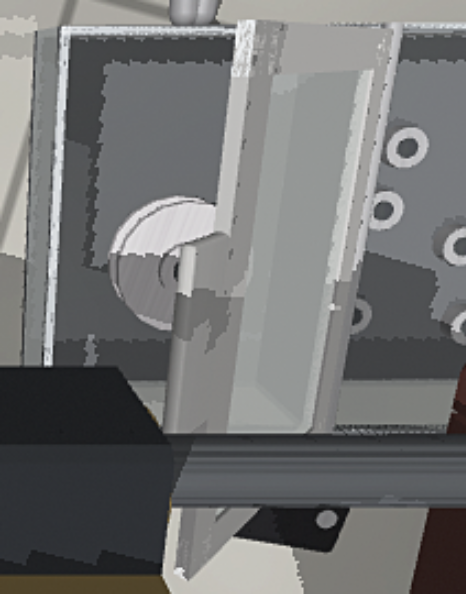

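View pics/top4c.png

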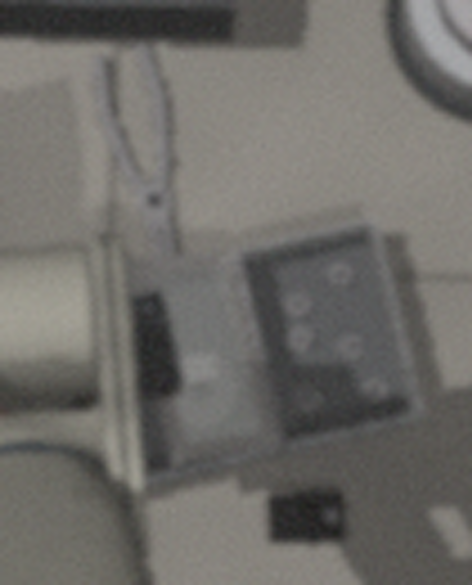

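```bash
sed -i 's/^C=np.array.*/C=np.array([591.5,-78.5,0]);yaw=.25/' h.py
cat >> h.py <<'E'
def own(P):
    P=np.array(P)-C; c,s=np.cos(yaw),np.sin(yaw); return np.array([c*P[0]+s*P[1],-s*P[0]+c*P[1],P[2]])
E
python3 - <<'E'
from h import *
from workcell import readout
np.set_printoptions(precision=1,suppress=True)
o=readout.get_obs()
W=lambda u,v:(300+u/2.2,80+v/2.2)
for nm,p,r in(("corner",(243,25),107),("tab corner",(183,250),124),("near lid corner",(182,575),107)):
    for z in(100,110,120,130,140,150,160):
        q=own(wonz(W(*p),z,o)); print(nm,z,q,"r",np.hypot(q[1],z-48),"th",np.arctan2(z-48,q[1]).round(2))
print("tcp",own(o["ee_pos"]))
for p in((65,28),(48,365)): print("rim",own(wonz(W(*p),45,o)))
print("spine",own(wonz(W(395,30),50,o)),own(wonz(W(318,430),50,o)))
E
```

```text
corner 100 [ 76.9  74.8 100. ] r 91.08278814573109 th 0.61
corner 110 [ 76.5  79.6 110. ] r 100.87530639013877 th 0.66
corner 120 [ 76.1  84.4 120. ] r 110.91221194160707 th 0.71
corner 130 [ 75.6  89.2 130. ] r 121.13277117207764 th 0.74
corner 140 [ 75.2  94.  140. ] r 131.49416687231886 th 0.77
corner 150 [ 74.8  98.7 150. ] r 141.9655654256866 th 0.8
corner 160 [ 74.3 103.5 160. ] r 152.52431211907145 th 0.82
tab corner 100 [ 19.5  83.3 100. ] r 98.19076750465396 th 0.56
tab corner 110 [ 22.4  87.6 110. ] r 107.31721264207233 th 0.62
tab corner 120 [ 25.2  91.9 120. ] r 116.74586232347677 th 0.66
tab corner 130 [ 28.1  96.2 130. ] r 126.40911179309143 th 0.71
tab corner 140 [ 31.  100.5 140. ] r 136.25705726039308 th 0.74
tab corner 150 [ 33.8 104.8 150. ] r 146.2523938145406 th 0.77
tab corner 160 [ 36.7 109.1 160. ] r 156.36685925726894 th 0.8
near lid corner 100 [-83.8  72.4 100. ] r 89.16123756649202 th 0.62
near lid corner 110 [-75.   77.4 110. ] r 99.13521476203246 th 0.68
near lid corner 120 [-66.2  82.3 120. ] r 109.3362584704788 th 0.72
near lid corner 130 [-57.5  87.2 130. ] r 119.70633281332931 th 0.75
near lid corner 140 [-48.7  92.1 140. ] r 130.2050571360074 th 0.78
near lid corner 150 [-39.9  97.1 150. ] r 140.8036568447337 th 0.81
near lid corner 160 [-31.1 102.  160. ] r 151.48116961124657 th 0.83
tcp [ -0.9 158.8 112.7]
rim [ 78.3 105.8  45. ]
rim [-40.2 104.5  45. ]
spine [77.7  2.6 50. ] [-63.8   4.4  50. ]
```

The lid is still at about 0.70 rad and the box has moved about 22 mm (limit 40). I'll tilt the tool so the fingers come in under the tab, then follow the lid's own arc so nothing has to slide.

>>> {"fn": "carry_out", "kwargs": {"rows": [[[0,0,0],[-0.1,0,0],1],[[0,0,0],[-0.1,0,0],1],[[0,0,0],[-0.1,0,0],1],[[0,0,0],[-0.1,0,0],1],[[0,0,0],[-0.1,0,0],1],[[0,0,0],[-0.1,0,0],1],[[0,0,0],[0,0,0],1],[[0,0,0],[0,0,0],1]]}}

```text
t: 5.15
ee_pos: [550.9, 75.5, 111.7]
orientation: [2.526, 0.321, 0.096]
ft_force: [1.0, 0.3, 0.2]
width: 0.7
```

```bash
cat > st.py <<'E'
from h import *
from workcell import readout
np.set_printoptions(precision=3,suppress=True)
def st():
    o=readout.get_obs(); R=cv2.Rodrigues(o["orientation"])[0]
    c,s=np.cos(yaw),np.sin(yaw); Rb=np.array([[c,s,0],[-s,c,0],[0,0,1]])
    print("t",o["t"],"own",own(o["ee_pos"]).round(1),"d",Rb@R[:,2],"y",Rb@R[:,1],"F own",Rb@o["ft_force"],"q",o["qpos"])
    return o
st()
E
python3 st.py
```

```text
t 5.15 own [ -1.2 159.2 111.7] d [-0.001 -0.563 -0.827] y [ 0.003 -0.827  0.563] F own [1.056 0.008 0.221] q [ 0.427  0.573  1.856 -0.732  0.976  2.249]
```

>>> {"fn": "carry_out", "kwargs": {"rows": [[[0,0,0.02],[0,0,0],1],[[0,0.006,0.012],[0,0,0],1],[[0,0.01,0.012],[0,0,0],1],[[0,0.01,0],[0,0,0],1],[[0,0.008,0],[0,0,0],1],[[0,0,0],[0,0,0],1]]}}

```text
t: 5.65
ee_pos: [565.3, 21.7, 97.2]
orientation: [2.526, 0.313, 0.099]
ft_force: [-0.0, -0.3, 1.1]
width: 0.4
```

Run:
```python
from st import *
for n in("wrist","side","top"): cv2.imwrite(f"pics/{n}5.png",imaging.get_image(n)[:,:,::-1])
a=cv2.imread("pics/side5.png")[100:240,180:340]; cv2.imwrite("pics/side5c.png",cv2.resize(a,None,fx=4,fy=4))
```

```text
t 5.65 own [ -0.6 103.5  97.2] d [-0.    -0.564 -0.826] y [-0.004 -0.826  0.564] F own [-0.099 -0.255  1.092] q [ 0.329  0.591  1.877 -0.796  0.906  2.233]
```

View pics/side5c.png

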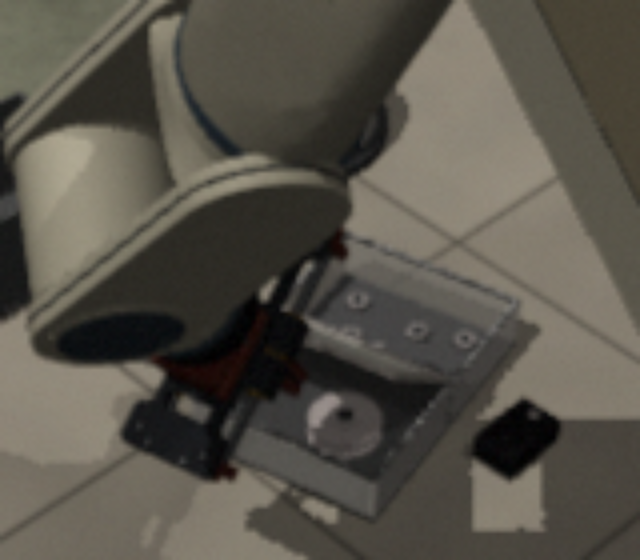

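View pics/wrist5.png

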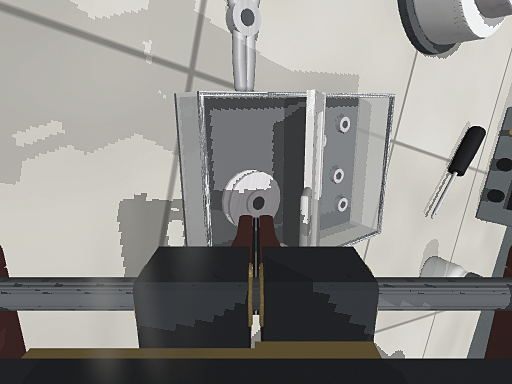

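The finger is under the tab: in the wrist view the lid is edge-on at column ~310, to the right of the fingers. I'll rotate the tool about the spine line in steps.

>>> {"fn": "carry_out", "kwargs": {"rows": [[[0,0.00605,-0.0033],[0.06,0,0],1],[[0,0.00605,-0.0033],[0.06,0,0],1],[[0,0.00605,-0.0033],[0.06,0,0],1],[[0,0.00605,-0.0033],[0.06,0,0],1]]}}

```text
t: 6.13
ee_pos: [568.3, 10.4, 119.3]
orientation: [2.765, 0.35, 0.065]
ft_force: [-0.5, 1.2, -1.7]
width: 0.8
```

Run:
```python
from st import *
for n in("wrist","side"): cv2.imwrite(f"pics/{n}6.png",imaging.get_image(n)[:,:,::-1])
a=cv2.imread("pics/side6.png")[100:240,180:340]; cv2.imwrite("pics/side6c.png",cv2.resize(a,None,fx=4,fy=4))
```

```text
t 6.1333 own [ -0.5  91.9 119.3] d [ 0.002 -0.349 -0.937] y [ 0.001 -0.937  0.349] F own [-0.193  1.288 -1.742] q [ 0.188  0.493  1.867 -0.496  0.821  1.856]
```

View pics/side6c.png

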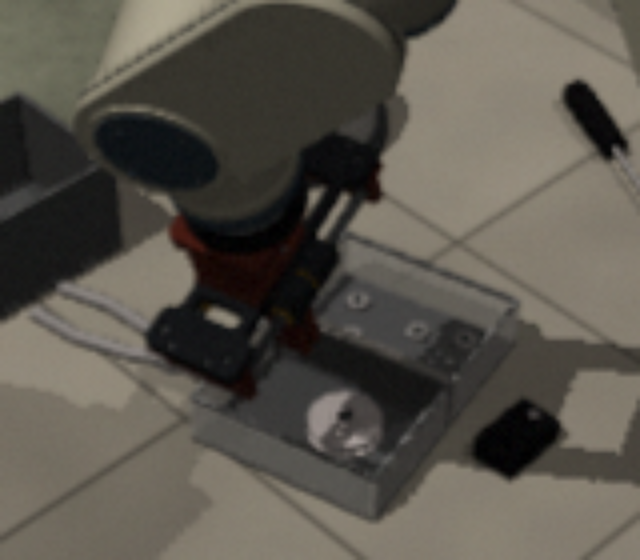

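View pics/wrist6.png

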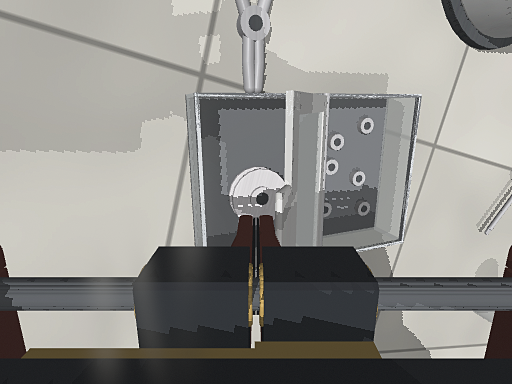

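The force is a clean 2 N and the box is unmoved (near corner still at (380,515)). Continuing the arc.

>>> {"fn": "carry_out", "kwargs": {"rows": [[[0,0.00605,-0.0033],[0.06,0,0],1],[[0,0.00605,-0.0033],[0.06,0,0],1],[[0,0.00605,-0.0033],[0.06,0,0],1],[[0,0.00605,-0.0033],[0.06,0,0],1],[[0,0.00605,-0.0033],[0.06,0,0],1],[[0,0.00605,-0.0033],[0.06,0,0],1]]}}

```text
t: 6.73
ee_pos: [575.5, -20.0, 145.5]
orientation: [-3.115, -0.393, 0.002]
ft_force: [-0.0, 0.6, -0.7]
width: 0.4
```

Run:
```python
from st import *
for n in("wrist","side"): cv2.imwrite(f"pics/{n}7.png",imaging.get_image(n)[:,:,::-1])
a=cv2.imread("pics/side7.png")[100:240,180:340]; cv2.imwrite("pics/side7c.png",cv2.resize(a,None,fx=4,fy=4))
```

```text
t 6.7333 own [ -1.   60.7 145.5] d [-0.001  0.002 -1.   ] y [ 0.001 -1.    -0.002] F own [ 0.1    0.591 -0.684] q [-0.056  0.453  1.794  0.002  0.897  1.263]
```

View pics/side7c.png

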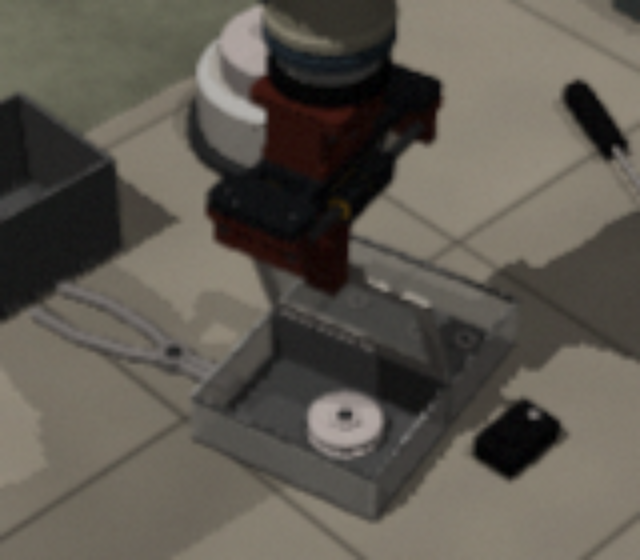

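View pics/wrist7.png

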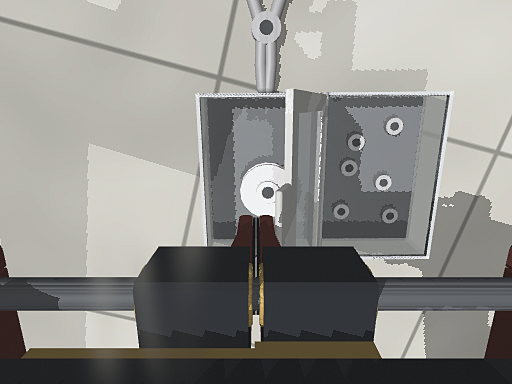

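The tool is vertical and the lid is at about 1.2 rad. Now I'll go level past upright, then start down the arc.

>>> {"fn": "carry_out", "kwargs": {"rows": [[[0,0.008,0],[0,0,0],1],[[0,0.008,0],[0,0,0],1],[[0,0.008,0],[0,0,0],1],[[0,0.008,0],[0,0,0],1],[[0,0.008,0],[0,0,0],1],[[0,0.008,0],[0,0,0],1],[[0,0.0125,0.001],[0,0,0],1],[[0,0.0125,0.0025],[0,0,0],1],[[0,0.012,0.004],[0,0,0],1]]}}

```text
t: 7.58
ee_pos: [597.2, -104.8, 138.1]
orientation: [3.117, 0.391, 0.001]
ft_force: [-0.5, 0.5, -0.2]
width: 0.4
```

Run:
```python
from st import *
for n in("wrist","side"): cv2.imwrite(f"pics/{n}8.png",imaging.get_image(n)[:,:,::-1])
a=cv2.imread("pics/side8.png")[100:240,180:340]; cv2.imwrite("pics/side8c.png",cv2.resize(a,None,fx=4,fy=4))
```

```text
t 7.5833 own [ -1.  -26.9 138.1] d [ 0. -0. -1.] y [-0. -1.  0.] F own [-0.33   0.571 -0.212] q [-0.193  0.501  1.73  -0.     0.91   1.128]
```

View pics/side8c.png

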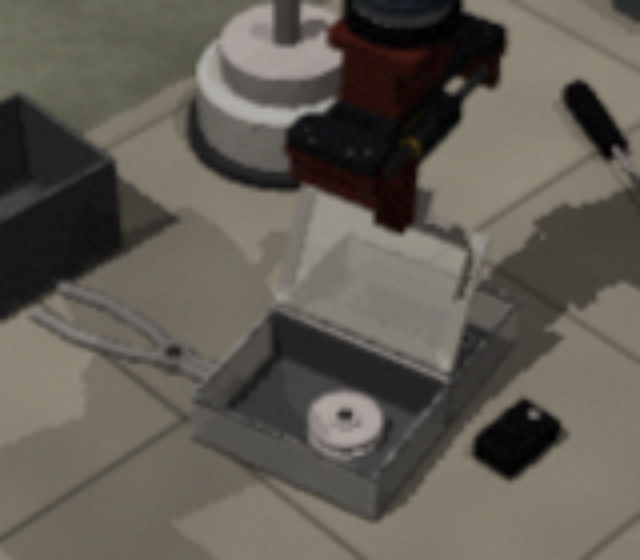

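View pics/wrist8.png

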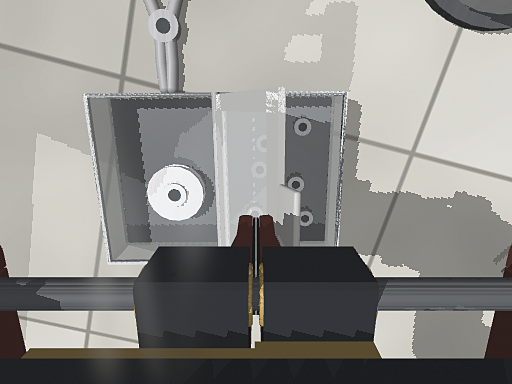

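Well past upright, low force, box steady. Continuing down the arc.

>>> {"fn": "carry_out", "kwargs": {"rows": [[[0,0.0115,0.0055],[0,0,0],1],[[0,0.0105,0.007],[0,0,0],1],[[0,0.0095,0.0085],[0,0,0],1],[[0,0.0085,0.0095],[0,0,0],1],[[0,0.007,0.0105],[0,0,0],1],[[0,0.0055,0.0115],[0,0,0],1],[[0,0.004,0.012],[0,0,0],1],[[0,0,0],[0,0,0],1]]}}

```text
t: 8.35
ee_pos: [609.1, -158.4, 70.4]
orientation: [-3.116, -0.39, 0.006]
ft_force: [0.2, 0.3, 0.7]
width: 0.4
```

Run:
```python
from st import *
for n in("wrist","side"): cv2.imwrite(f"pics/{n}9.png",imaging.get_image(n)[:,:,::-1])
a=cv2.imread("pics/side9.png")[100:240,180:340]; cv2.imwrite("pics/side9c.png",cv2.resize(a,None,fx=4,fy=4))
```

```text
t 8.35 own [ -2.7 -81.8  70.4] d [-0.004  0.002 -1.   ] y [-0.001 -1.    -0.002] F own [0.283 0.24  0.658] q [-0.273  0.627  1.698 -0.     0.821  1.048]
```

View pics/side9c.png

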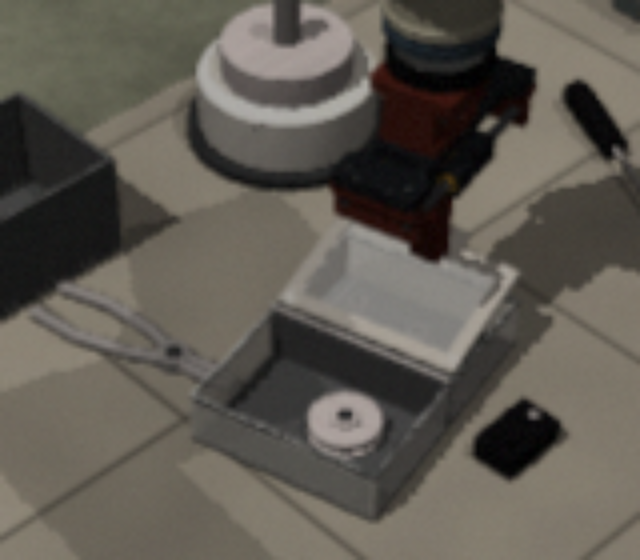

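Lid at about 2.9 rad. Now a gentle press straight down.

>>> {"fn": "carry_out", "kwargs": {"rows": [[[0,0.001,0.006],[0,0,0],1],[[0,0,0.005],[0,0,0],1],[[0,0,0.004],[0,0,0],1],[[0,0,0.002],[0,0,0],1],[[0,0,0],[0,0,0],1]]}}

```text
t: 8.87
ee_pos: [610.7, -158.8, 56.2]
orientation: [-3.117, -0.392, 0.001]
ft_force: [0.7, 0.4, 0.3]
width: 0.6
```

>>> {"fn": "carry_out", "kwargs": {"rows": [[[0,0,0.001],[0,0,0],1],[[0,0,0],[0,0,0],1]]}}

```text
t: 9.03
ee_pos: [611.0, -158.9, 55.7]
orientation: [-3.117, -0.392, -0.0]
ft_force: [0.5, -0.4, -0.2]
width: 0.4
```

>>> {"fn": "carry_out", "kwargs": {"rows": [[[0,0,0.001],[0,0,0],1],[[0,0,0.001],[0,0,0],1],[[0,0,0.001],[0,0,0],1],[[0,0,0],[0,0,0],1]]}}

```text
t: 9.37
ee_pos: [611.0, -159.1, 52.5]
orientation: [3.117, 0.391, 0.0]
ft_force: [0.6, -0.4, 0.7]
width: 0.6
```

>>> {"fn": "carry_out", "kwargs": {"rows": [[[0,0,0.001],[0,0,0],1],[[0,0,0.001],[0,0,0],1],[[0,0,0],[0,0,0],1]]}}

```text
t: 9.62
ee_pos: [611.0, -159.0, 50.5]
orientation: [-3.117, -0.391, 0.0]
ft_force: [0.3, -0.1, 0.3]
width: 0.3
```

>>> {"fn": "carry_out", "kwargs": {"rows": [[[0,0,0.001],[0,0,0],1],[[0,0,0],[0,0,0],1]]}}

```text
t: 9.78
ee_pos: [611.0, -159.0, 50.3]
orientation: [-3.117, -0.391, 0.0]
ft_force: [-2.2, 0.2, 6.0]
width: 0.4
```

>>> {"fn": "carry_out", "kwargs": {"rows": [[[0,0,0.001],[0,0,0],1],[[0,0,0],[0,0,0],1]]}}

```text
t: 9.95
ee_pos: [611.1, -159.1, 50.1]
orientation: [3.117, 0.391, 0.0]
ft_force: [-4.0, 1.4, 13.5]
width: 0.5
```

Run:
```python
from st import *
for n in("wrist","side"): cv2.imwrite(f"pics/{n}10.png",imaging.get_image(n)[:,:,::-1])
a=cv2.imread("pics/side10.png")[100:240,180:340]; cv2.imwrite("pics/side10c.png",cv2.resize(a,None,fx=4,fy=4))
```

```text
t 9.95 own [ -0.9 -82.9  50.1] d [ 0. -0. -1.] y [-0. -1.  0.] F own [-3.565  2.4   13.459] q [-0.274  0.658  1.701  0.     0.783  1.047]
```

View pics/side10c.png

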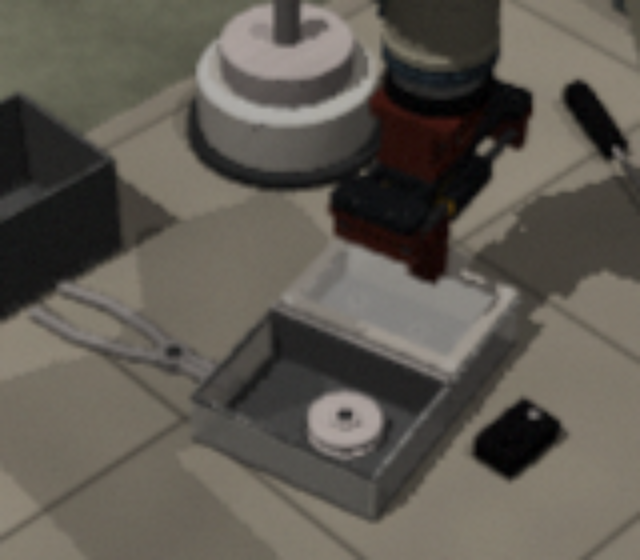

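The lid went down to a firm stop (13.5 N at z = 50.1 mm, where its top face should be). I'll raise straight up and check.

>>> {"fn": "carry_out", "kwargs": {"rows": [[[0,0,0],[0,0,0],1],[[0,0,0],[0,0,0],1],[[0,0,-0.004],[0,0,0],1],[[0,0,-0.01],[0,0,0],1],[[0,0,-0.02],[0,0,0],1],[[0,0,-0.03],[0,0,0],1],[[0,0,-0.03],[0,0,0],1],[[0,0,-0.03],[0,0,0],1],[[-0.03,0,-0.02],[0,0,0],1],[[-0.03,0,0],[0,0,0],1],[[0,0,0],[0,0,0],1]]}}

```text
t: 10.97
ee_pos: [549.1, -174.4, 194.2]
orientation: [3.117, 0.39, -0.002]
ft_force: [0.5, 0.2, -0.9]
width: 0.5
```

Run:
```python
from st import *
for n in("wrist","side","top"): cv2.imwrite(f"pics/{n}11.png",imaging.get_image(n)[:,:,::-1])
a=cv2.imread("pics/side11.png")[155:240,180:325]; cv2.imwrite("pics/side11c.png",cv2.resize(a,None,fx=5,fy=5,interpolation=2))
```

```text
t 10.9667 own [-64.8 -82.5 194.2] d [-0.001 -0.    -1.   ] y [-0.001 -1.     0.   ] F own [ 0.527  0.054 -0.892] q [-0.328  0.387  1.762 -0.001  0.993  0.994]
```

View pics/side11c.png

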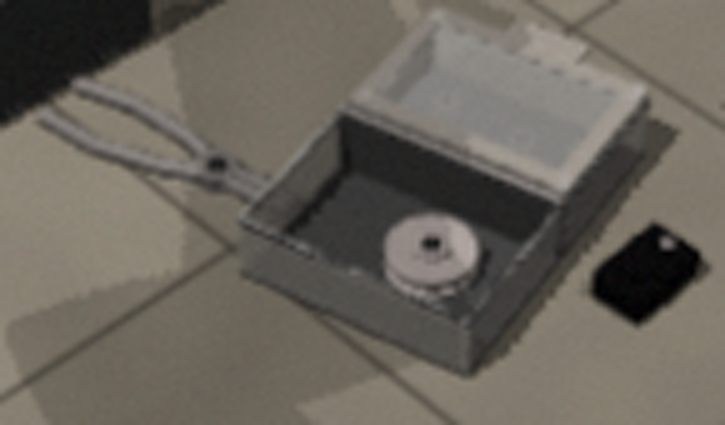

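View pics/wrist11.png

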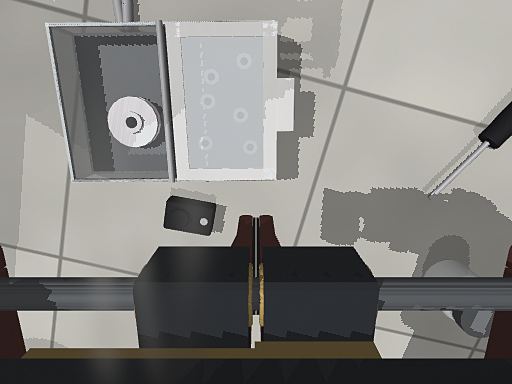

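Run:
```python
from st import *
o=st()
f=lambda u,v,z:onz("side",S(u,v),z)
print("lid far corners", own(wonz((277,21),48,o)),own(wonz((276,180),48,o)),"tab edge",own(wonz((294,105),48,o)))
print("lid corner side", own(f(650,97,50)), own(f(437,12,50)))
print("box d",f(468,374,0)-f(445,400,0),"pulley d",f(431,244,18)-f(412,266,18))
a,d=ray("side",S(650,97));b,e=wray((276,180),o)
s=np.linalg.lstsq(np.c_[d,-e],b-a,rcond=None)[0];print("tri corner",own(a+s[0]*d),own(b+s[1]*e))
x=cv2.imread("pics/side0.png").astype(int);y=cv2.imread("pics/side11.png").astype(int)
for n,(u,v) in dict(cover=(116,288),coupling=(198,325),switch=(310,210)).items(): print(n,abs(x-y)[v-25:v+25,u-25:u+25].mean())
```

```text
t 11.1167 own [-60.7 -83.1 193.1] d [ 0.001 -0.    -1.   ] y [-0.001 -1.     0.   ] F own [-0.111 -0.334 -0.231] q [-0.325  0.393  1.756  0.     0.992  0.996]
t 11.1167 own [-60.7 -83.1 193.1] d [ 0.001 -0.    -1.   ] y [-0.001 -1.     0.   ] F own [-0.111 -0.334 -0.231] q [-0.325  0.393  1.756  0.     0.992  0.996]
lid far corners [  83.244 -102.925   48.   ] [ -63.773 -104.581   48.   ] tab edge [  10.236 -120.576   48.   ]
lid corner side [-71.037 -95.682  50.   ] [ 73.694 -94.529  50.   ]
box d [  4.75  -22.271   0.   ] pulley d [  5.078 -19.788   0.   ]
tri corner [ -66.565 -105.757   40.116] [ -65.711 -105.137   39.87 ]
cover 11.145733333333334
coupling 10.161733333333334
switch 26.8992
```

```bash
python3 -c "
from workcell import close_job
print(close_job())"
```

```text
the job is handed in; nothing more can be done
None
```

The lid is now folded over the spine and lies flat on the -y bay, and the pulley wheel's bay stands open. I've handed the job in, and no verdict was reported.

**What went wrong on the way:** my first push was level, against the tab's edge. It jammed at about 14 N and slid the box roughly 22 mm, with the pulley in it moving about 21 mm. Both are within limits (40 and 50 mm). I backed off and tilted the shut fingers under the tab. From there I pushed the lid along its own arc past upright with about 2 N or less, then pressed it down.

**Last checks:**
- **Lid flat:** the press met a firm stop at 50.1 mm, where the top of a flat lid should be, with 13.5 N. From the wrist camera the lid's outer corners sit at about 103–105 mm from the spine, against 107 mm for a flat lid.
- **Disagreement:** crossing the side and wrist views put one lid corner at 40 mm high instead of 48–50. The side camera had shown a similar shift of about 10 mm across the box rim before I touched anything, so I put this down to that view.
- **Other things:** the pliers and switch look unmoved in the side view. A picture comparison showed little change at the bowl cover and coupling. The same comparison showed more change around the switch, probably from the moved box and shadows. I did not measure the screwdriver or jar at the end.
- **Robot:** shut, raised to about 193 mm and touching nothing, at about 11 s.

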